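# Set the tile board's length stop and bring the tile up to it

### The arm

A 6-joint arm with a two-finger parallel gripper is mounted at the origin on the work surface. World frame = base frame: x ahead of the robot, y to its left, z up, the work surface at z = 0. Lengths are in m, angles in rad, forces in N, time in s.
With the tool pointing down it reaches from about 0.275 to 0.725 m from the base axis. Payload 5.6 kg.
Tool frame: the origin (TCP) lies at the very end of the fingers, on their centre line; the grasp point (between the pads) lies 19 mm behind it; z points along the fingers, y is the direction in which the jaws open and shut (so a half turn about z gives the same grasp; the last joint's range is limited). The gripper opens to 85 mm and grips with 20 to 120 N. Pads are 22 mm wide; open, the fingers measure 114 mm over their backs; the gripper's body (76 mm by 85 mm) begins 54 mm behind the grasp point. The pads swing forward as they close: fully open they stand 13 mm farther back than shut.
Start: joints at [1.531, 0.255, 0.108, 0, -1.424, -0.285], TCP at [0.175, 0.521, 0.231] pointing down, gripper open.
Joint ranges: [-2.95, 2.95], [-1.21, 1.97], [-1.09, 1.5], [-2.87, 1.71], [-2.94, -0.07], [-3.05, 3.05]. Speed limits (rad/s): [2.57, 2.57, 3.14, 3.14, 3.14, 3.14].

### API

Orientations are given as a unit quaternion [x, y, z, w].
In Python, from station import state, read_camera, calibration, hand_in gives the robot as it stands.
- The arm moves only by the tool carry_out, never from a script. Its argument "steps" is a list of rows, each a list of 3 entries, a list of its own where there are three numbers: the gripper's target within -1 to 1 (shut at 1, half-way at 0, fully open at -1), then the shift along the tool's x, y, z as a fraction of full scale, then the turn, a rotation vector about the tool's x, y, z as a fraction of full scale. In form: [[hand, [x, y, z], [rx, ry, rz]], ...]. A call has 1 to 5 rows; each row is the pose to reach, as a shift and turn from the pose commanded when the call began, along the tool's axes at that moment; what a row does not reach only later rows make up. Full scale, the value 1, is 0.8 m for a shift and 120 degrees for a turn. A row lasts 1/12 s, in which the tool goes at most 41.7 mm and 7.16 degrees, less where a joint would pass 70% of its speed; a pose out of reach is approached as far as the arm can. A call with a number of a shift or a turn outside -1 to 1 is refused whole. A call with a gripper value outside its range is refused whole. The fingers move at their own pace and stop on an object; "grip_force" is the grip in N (left out, the last holds). Time passes only in rows, so rows that repeat a pose let the fingers close. It gives the time, the measured TCP pose, the force and the opening at its end, in the units of the state.
- state(): the state, without advancing time (a new reading comes with each control period).
- read_camera(name): name is "side" or "top" or "wrist"; returns the picture (384x512x3 uint8, red, green, blue); there is no depth.
- calibration(name): a dict with "K" (3x3 intrinsics, pixels), "R" (3x3) and "t" (3): a world point X has camera coordinates R X + t; the wrist camera has in their place "mount" (4x4, takes a point from camera to tool coordinates, whose origin is the TCP and whose axes are the flange's). Camera axes: x right, y down, z forward; pixel columns grow to the right and rows downward; lengths in m; the calibration is good to about 2 mm. A picture is of the moment at which its call begins: read the wrist's pose just before it. calibration takes no time and is no camera call.
- hand_in(): hands the job in, once; it reports no verdict.
The state is a dict: "time_s": time; "qpos": joint angles; "qd": joint speeds; "tau": joint torques, N m; "eef_pos": TCP position; "orientation": TCP orientation; "ft_force": force on the tool from outside, world axes, zero at the start; "torque": the same for the moment, N m; "finger_gap": finger opening in m.
Only numpy, scipy, OpenCV 4.12 (cv2) and the standard library are available. Lean on these libraries where they do the work, as an engineer would, in place of code of your own. Each camera call takes 0.05 s, during which the arm holds its last target.

### The job

With the fingertips, push the green sliding stop along its rail until its pin drops into the notch opposite the yellow peg. Then push the terracotta tile along the board until its edge lies flat against the stop's steel arm, gently enough that the stop is still in that notch at the end. Only push: do not grip or lift the stop, its pin or the tile, and leave the pots, tools and other things where they are.

Things in the scene. Friction and masses are not known exactly. Their poses are not given: they have to be found in the camera images.
- board: Tile-scoring board, a grey slab 285 x 540 x 12 mm fixed flat on the table, top 12 mm above the table. Origin at table height; the slab runs from x = -120 to +165 mm and y = -270 to +270 mm in its axes. Board y is along the rail (roughly world y), board x across it, away from the robot. Three pegs stand on it at board x = +146 mm, one opposite each notch of the rail.
- rail: Aluminium rail fixed on the board, 30 mm wide, its top 30 mm above the table. This origin and these axes are the board's: the rail's middle line is at x = +80 mm, from y = -235 to +125 mm. Three dark V-shaped notches, 18 mm wide at the top, cross it, centred at y = -90, -30 and +30 mm. Steel end blocks 42 mm tall.
- stop (a joint): Travel of the sliding stop along the rail, m, growing to board +y; its middle is at board y = -190 mm + this. Range -10 to 280 mm, notches at 100, 160, 220 mm, start 0 to 75 mm. It slides at 1 to 3 N; within about 6 mm of a notch's centre the sprung pin falls in and pulls the stop to the centre (the push force drops away); some 12 N push it out again, either way.
- stop_mid (a point): Middle of the top of the stop's green block, 62 mm above the table, marked by a white line. The block rides on the rail: 92 mm in board x, 44 mm in board y (push faces 22 mm to the -y and +y side of this point), from 31 to 62 mm above the table. Axes as the board's.
- steel_arm_mid (a point): Middle of the stop's steel arm, which reaches from the block over the board towards the robot: 130 mm long in board x, 14 mm thick in board y (faces 7 mm to either side of this point), from 15 to 35 mm above the table, this point at 25 mm. It moves with the stop and is level with the stop's middle in y.
- pin (a joint): Height of the sprung brass pin (20 mm round head in the middle of the stop's top), m: about 0 (to -0.001) when it rides on the rail, its head 12 mm above the block; -0.004 to -0.005 when it has dropped into a notch. Not to be pulled up.
- stop_rear: The -y half of the stop (block and arm), fixed to it; origin on the table directly below the stop's middle, axes as the board's.
- stop_front: The +y half of the stop (block and arm), fixed to it; origin on the table directly below the stop's middle, axes as the board's. Touching this half and the -y half at once counts as gripping the stop.
- peg_yellow: Yellow peg, 16 mm round, 30 mm tall, fixed on the board opposite the wanted notch; origin at its foot's centre, 66 mm in board +x from the rail's middle. Axes as the board's. Its board y is the notch's centre.
- peg_blue: Blue peg, the same, opposite another notch.
- peg_red: Red peg, the same, opposite another notch.
- tile_mid (a point): Centre of the loose terracotta tile, 100 x 100 x 12 mm, 0.2 kg, lying flat on the board (its centre 18 mm, its top 24 mm above the table) on the +y side of the stop, up to 0.2 rad askew. Its axes run along its edges, roughly as the board's.
- bell_dark: Bystander, to be left alone: a dark clay bell-shaped lidded pot, 72 mm across, 78 mm tall, on the table beyond the rail. Origin at the centre of its underside.
- bell_red: Bystander, to be left alone: a terracotta bell-shaped pot, 65 mm across, 70 mm tall, on the table beyond the rail. Origin at the centre of its underside.
- bell_small: Bystander, to be left alone: a dark clay bell-shaped pot, 52 mm across, 56 mm tall, standing on the board past the +y end of the rail. Origin at the centre of its underside.
- block: Bystander, to be left alone: a dark wooden block 50 x 90 x 35 mm, on the table beyond the rail. Origin at the centre of its underside.
- jar: Bystander, to be left alone: a green glass jar, 64 mm across, 85 mm tall, on the table beyond the rail. Origin at the centre of its underside.
- disc: Bystander, to be left alone: a pale wooden disc, 48 mm across, 20 mm thick, lying on the board at its -y end. Origin at the centre of its underside.
- brush: Bystander, to be left alone: a brush, 190 mm long, lying on the table past the -y end of the board. Origin under its middle.
Mind the look-alikes: they are no part of the job. Of the things shaped like the part that bears tile_mid, the terracotta one is meant.

How it is judged:
By the outcome, as a careful person would: the job done as asked, in the order asked, and still so for the second after the job is handed in, with the robot touching nothing.
It also fails if it takes over 58 s, if anything falls off the work surface, if the arm or the gripper's body presses on something with over 40 N, if the wrist force passes 120 N, or if a joint passes its speed limit or range.

## Working session

There is one attempt and no reset: what is moved stays moved. The work goes in short steps, Python scripts to look and compute and a tool call to move; the robot and the scene stay as the last step left them, time stands still between calls to the robot, and variables do not carry over. Pictures are saved under pics/ and viewed, and the job is handed in when it is done.

Besides the shell and the picture viewer there is one more tool, called after "Emit:" by a JSON object that holds its "name" and its "arguments", one argument or row to a line. carry_out: Moves the arm, as the interface text tells. Its arguments: {"type":"object","properties":{"steps":{"type":"array"},"grip_force":{"type":"number"}},"required":["steps"]}

```bash
mkdir -p pics; ls; python3 - <<'E'
from station import *
import cv2
print(state())
for n in("side","top","wrist"):
    c=calibration(n); print(n,c)
    im=read_camera(n); cv2.imwrite(f"pics/{n}0.png",cv2.resize(im[:,:,::-1],(800,600),interpolation=cv2.INTER_CUBIC))
    cv2.imwrite(f"pics/raw_{n}0.png",im[:,:,::-1])
E
```

```text
pics
{'time_s': 0.0, 'qpos': array([ 1.53061406e+00,  2.55713724e-01,  1.07004777e-01, -4.90712595e-04,
       -1.42390595e+00, -2.84594229e-01]), 'qd': array([-0.00064788,  0.00065455,  0.00018461,  0.0003745 ,  0.00032405,
       -0.00169747]), 'tau': array([-2.95019117e-04, -3.86631918e+01,  2.37948668e+01,  5.36558345e+00,
       -6.02677392e-03,  1.03601096e-05]), 'eef_pos': array([0.17528657, 0.52078935, 0.23041101]), 'orientation': array([ 9.86837697e-01, -1.61711080e-01, -1.30027499e-04,  9.32088881e-04]), 'ft_force': array([0.97160305, 0.08885559, 0.56024692]), 'torque': array([-0.05401727, -0.01195153, -0.01873748]), 'finger_gap': 0.08571209172286434}
side {'K': array([[395.78090418,   0.        , 254.53510153],
       [  0.        , 395.78090418, 187.85098695],
       [  0.        ,   0.        ,   1.        ]]), 'R': array([[ 0.99503423, -0.09866331, -0.01313171],
       [-0.06491533, -0.54327367, -0.83704224],
       [ 0.07545124,  0.83373813, -0.54698066]]), 't': array([-0.51516752,  0.15620375,  1.18985758])}
top {'K': array([[383.41256637,   0.        , 252.6369172 ],
       [  0.        , 383.41256637, 196.37222452],
       [  0.        ,   0.        ,   1.        ]]), 'R': array([[ 0.01707056, -0.99984154,  0.00504919],
       [-0.98685984, -0.01766001, -0.16061062],
       [ 0.16067434, -0.00224113, -0.98700493]]), 't': array([0.07865435, 0.56687477, 1.19868963])}
wrist {'K': array([[320.73155246,   0.        , 252.59023136],
       [  0.        , 320.73155246, 190.82162286],
       [  0.        ,   0.        ,   1.        ]]), 'mount': array([[-2.16360937e-04, -9.48899678e-01, -3.15577809e-01,
         8.11261013e-02],
       [ 9.99998372e-01,  3.60059765e-04, -1.76825228e-03,
         1.01534219e-03],
       [ 1.79152089e-03, -3.15577678e-01,  9.48898055e-01,
        -1.43276919e-01],
       [ 0.00000000e+00,  0.00000000e+00,  0.00000000e+00,
         1.00000000e+00]])}
```

View pics/side0.png

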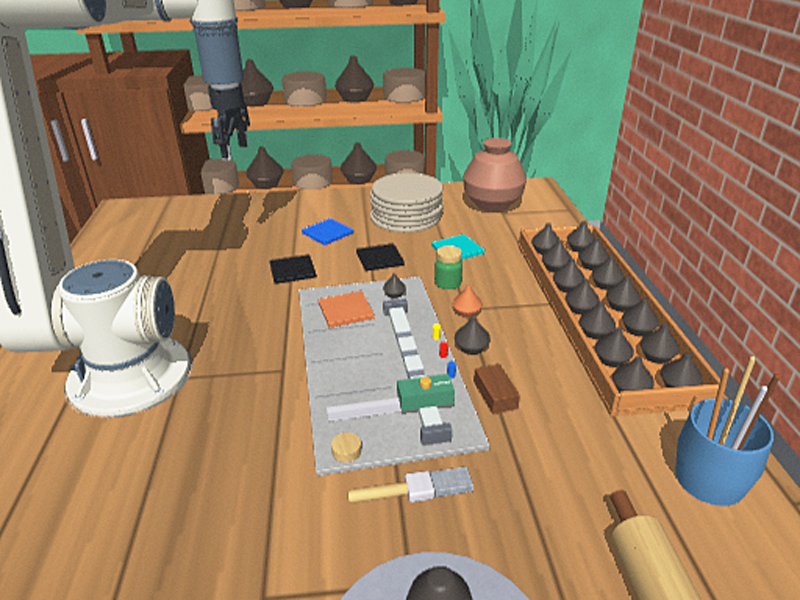

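View pics/top0.png

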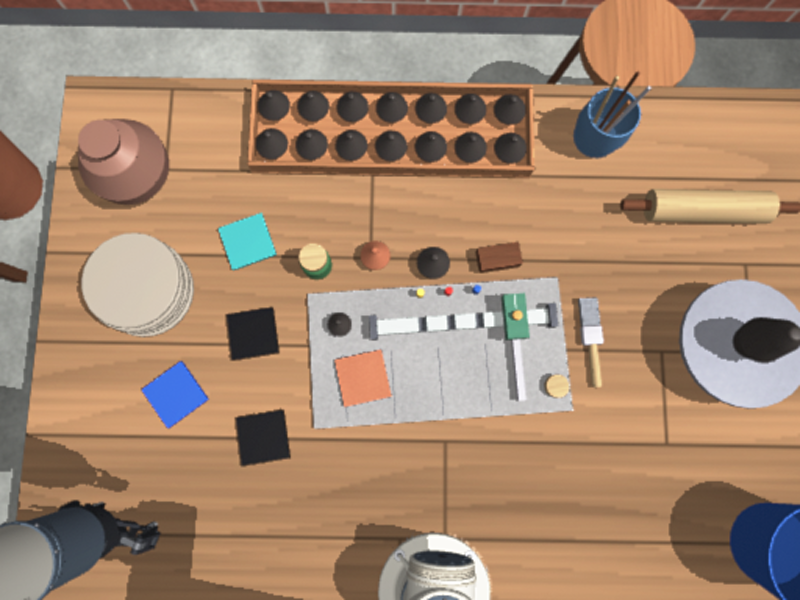

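The top view (800x600) shows the board, with left being +y. The stop is at (515,315), the pegs run yellow (420,293), red, blue, and the terracotta tile is at (362,377). Yellow is opposite the +y notch. Next I'll zoom in for precise positions.

```bash
python3 - <<'E'
import cv2
a=cv2.imread("pics/raw_top0.png"); 
c=a[170:280,190:375]; cv2.imwrite("pics/topz.png",cv2.resize(c,None,fx=4.3,fy=4.3,interpolation=cv2.INTER_CUBIC))
a=cv2.imread("pics/raw_side0.png"); 
c=a[170:310,185:325]; cv2.imwrite("pics/sidez.png",cv2.resize(c,None,fx=4.2,fy=4.2,interpolation=cv2.INTER_CUBIC))
E
```

```text
(no output)
```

View pics/topz.png

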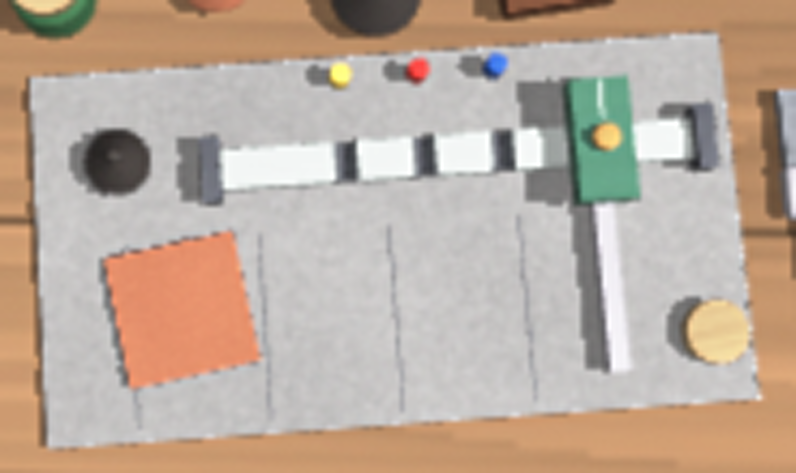

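View pics/sidez.png

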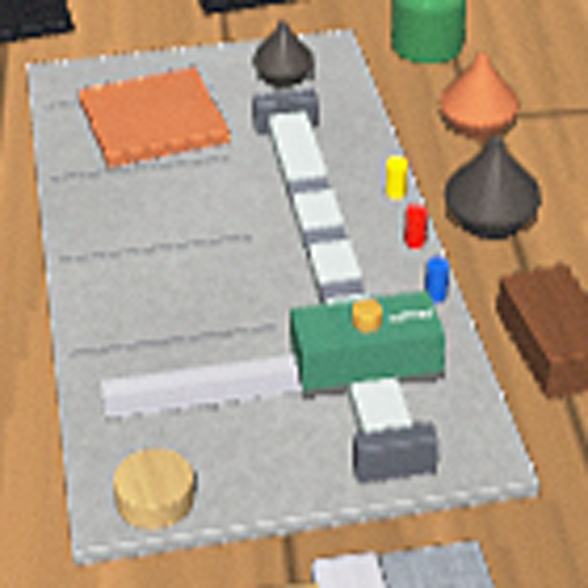

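```bash
cat > h.py <<'E'
import numpy as np
from station import *
def ray(name,u,v,z):
    c=calibration(name); K,R,t=c['K'],c['R'],c['t']
    C=-R.T@t; d=R.T@np.linalg.inv(K)@np.array([u,v,1.])
    return C+d*(z-C[2])/d[2]
def proj(name,X):
    c=calibration(name); p=c['K']@(c['R']@np.asarray(X)+c['t']); return p[:2]/p[2]
def toB(P,b): # world->board xy
    c,s=np.cos(b[2]),np.sin(b[2]); d=np.asarray(P)[:2]-b[:2]
    return np.array([c*d[0]+s*d[1],-s*d[0]+c*d[1]])
def toW(p,b):
    c,s=np.cos(b[2]),np.sin(b[2]); return np.array([b[0]+c*p[0]-s*p[1],b[1]+s*p[0]+c*p[1]])
E
python3 - <<'E'
from h import *
from scipy.optimize import least_squares
T=lambda U,V:((U+.5)/4.3-.5+190,(V+.5)/4.3-.5+170)
S=lambda U,V:((U+.5)/4.2-.5+185,(V+.5)/4.2-.5+170)
B=[(.165,.27),(.165,-.27),(-.12,-.27),(-.12,.27)]
tp=[T(30,78),T(718,34),T(760,398),T(48,448)]
sp=[S(350,30),S(536,490),S(78,548),S(28,64)]
obs=[("top",p,b) for p,b in zip(tp,B)]+[("side",p,b) for p,b in zip(sp,B)]
f=lambda q,o=obs:np.concatenate([proj(n,[*toW(b,q),.012])-p for n,p,b in o])
for o in (obs[:4],obs[4:],obs):
    r=least_squares(f,[.5,0,0],args=(o,)); print(r.x,np.round(r.fun,1))
b=r.x; np.save('b.npy',b)
for nm,n,p,z in [("tile1","top",T(105,258),.024),("tile2","top",T(235,232),.024),("tile3","top",T(262,360),.024),("tile4","top",T(132,388),.024),
 ("pin","top",T(608,136),.074),("armend-y","top",T(630,368),.035),("armend+y","top",T(610,372),.035),("blk","top",T(568,80),.062),("blk","top",T(629,76),.062),("blk","top",T(639,196),.062),("blk","top",T(576,203),.062),
 ("yel","top",T(341,74),.042),("blue","top",T(496,64),.042),("notch","top",T(346,160),.028),("bell","top",T(116,155),.06),
 ("s tile","side",S(80,90),.024),("s tile","side",S(196,68),.024),("s tile","side",S(230,135),.024),("s tile","side",S(110,155),.024),("s pin","side",S(368,308),.074),("s yel","side",S(397,160),.042),("disc","top",T(718,330),.032)]:
    P=ray(n,*p,z); print(nm,np.round(P*1e3,0),np.round(toB(P,b)*1e3,1))
E
```

```text
[ 0.4562042  -0.00620628  0.085142  ] [-0.1 -0.3  0.3 -0.6  0.3  0.4 -0.4  0.4]
[ 0.45626619 -0.00774809  0.08285762] [ 1.  -0.3  1.1 -1.7 -1.5  1.3 -0.3 -0. ]
[ 0.45620435 -0.00680399  0.08400539] [ 0.1 -0.4  0.5 -0.5  0.4  0.5 -0.2  0.3  0.8 -0.5  1.1 -2.1 -1.4  1.
 -0.4 -0.1]
tile1 [457. 212.  24.] [ 19.2 218.2]
tile2 [479. 114.  24.] [ 32.4 118.8]
tile3 [383.  92.  24.] [-64.9 104.7]
tile4 [360. 189.  24.] [-79.1 203. ]
pin [ 550. -160.   74.] [  80.2 -160.3]
armend-y [ 381. -182.   35.] [ -89.2 -167.9]
armend+y [ 378. -167.   35.] [ -91.1 -152.8]
blk [ 593. -133.   62.] [ 126.  -137.3]
blk [ 597. -179.   62.] [ 126.  -183.2]
blk [ 507. -185.   62.] [  35.7 -181.4]
blk [ 501. -138.   62.] [  33.6 -134.4]
yel [599.  36.  42.] [145.4  30.6]
blue [608. -82.  42.] [145.4 -87.8]
notch [535.  31.  28.] [81.3 30.8]
bell [531. 203.  60.] [ 92.1 202.9]
s tile [361. 187.  24.] [-78.6 201.3]
s tile [457. 209.  24.] [ 18.9 215.1]
s tile [479. 109.  24.] [ 32.1 113.5]
s tile [385.  93.  24.] [-62.8 105.6]
s pin [ 550. -163.   74.] [  80.4 -163.2]
s yel [600.  36.  42.] [146.5  31. ]
disc [ 411. -249.   32.] [ -65.7 -237.2]
```

```bash
cat >> h.py <<'E'
from scipy.spatial.transform import Rotation as Ro
b=np.array([.4562,-.0064,.0845])
def plan(bx,by,z,yaw=None,show=True):
    """fractions to reach board (bx,by) mm, z mm, tool x at yaw (default board -y)"""
    s=state(); R0=Ro.from_quat(s['orientation']); p=s['eef_pos']
    yaw=b[2]-np.pi/2 if yaw is None else yaw
    x=np.array([np.cos(yaw),np.sin(yaw),0]); zz=np.array([0,0,-1.]); y=np.cross(zz,x)
    R1=Ro.from_matrix(np.stack([x,y,zz],1))
    t=np.array([*toW((bx/1e3,by/1e3),b),z/1e3])
    print('t',round(s['time_s'],2),'board mm',np.round(toB(p,b)*1e3,1),'z',round(p[2]*1e3,1),'F board',np.round(toB(b[:2]+s['ft_force'][:2],b),1),round(s['ft_force'][2],1),'gap',round(s['finger_gap'],4),'q',np.round(s['qpos'],2))
    print('shift',np.round(R0.inv().apply(t-p)/.8,4),'turn',np.round((R0.inv()*R1).as_rotvec()/np.radians(120),4))
E
python3 -c "
from h import *
plan(80,-208,130)"
```

```text
t 0.15 board mm [-235.3  549.1] z 230.6 F board [-0.3 -0.4] 0.0 gap 0.0853 q [ 1.53  0.26  0.11 -0.   -1.42 -0.28]
shift [0.7383 0.7111 0.1268] turn [ 6.000e-04 -4.000e-04  5.546e-01]
```

Emit:
{"name": "carry_out", "arguments": {
  "steps": [
    [1, [0.7383, 0.7111, 0.08], [0, 0, 0.5546]],
    [1, [0.7383, 0.7111, 0.08], [0, 0, 0.5546]],
    [1, [0.7383, 0.7111, 0.08], [0, 0, 0.5546]],
    [1, [0.7383, 0.7111, 0.08], [0, 0, 0.5546]],
    [1, [0.7383, 0.7111, 0.08], [0, 0, 0.5546]]
  ],
  "grip_force": 40
}}

```text
time_s: 0.57
eef_pos: [0.2715, 0.3349, 0.2147]
orientation: [0.888, -0.46, -0.0, 0.0]
ft_force: [1.8, 0.4, 0.1]
finger_gap: 0.0256
```

```bash
python3 -c "
from h import *
plan(80,-208,130)"
```

```text
t 0.57 board mm [-155.2  355.7] z 214.7 F board [1.8 0.3] 0.1 gap 0.0256 q [ 1.26  0.02 -0.21 -0.   -1.34 -0.64]
shift [0.7565 0.1033 0.106 ] turn [ 1.000e-04 -1.000e-04  2.535e-01]
```

Emit:
{"name": "carry_out", "arguments": {
  "steps": [
    [1, [0.7565, 0.1033, 0.08], [0, 0, 0.2535]],
    [1, [0.7565, 0.1033, 0.08], [0, 0, 0.2535]],
    [1, [0.7565, 0.1033, 0.08], [0, 0, 0.2535]],
    [1, [0.7565, 0.1033, 0.08], [0, 0, 0.2535]],
    [1, [0.7565, 0.1033, 0.08], [0, 0, 0.2535]]
  ]
}}

```text
time_s: 0.98
eef_pos: [0.3682, 0.1517, 0.1933]
orientation: [0.736, -0.677, -0.0, -0.0]
ft_force: [0.7, 0.5, 0.0]
finger_gap: 0.0002
```

```bash
python3 -c "
from h import *
plan(80,-208,130)"
```

```text
t 0.98 board mm [-74.4 165. ] z 193.3 F board [0.8 0.4] 0.0 gap 0.0002 q [ 0.79 -0.03 -0.32 -0.   -1.28 -0.7 ]
shift [ 0.4662 -0.1931  0.079 ] turn [-0.0002  0.0002 -0.0002]
```

Emit:
{"name": "carry_out", "arguments": {
  "steps": [
    [1, [0.4662, -0.1931, 0.06], [0, 0, 0]],
    [1, [0.4662, -0.1931, 0.06], [0, 0, 0]],
    [1, [0.4662, -0.1931, 0.06], [0, 0, 0]],
    [1, [0.4662, -0.1931, 0.06], [0, 0, 0]],
    [1, [0.4662, -0.1931, 0.06], [0, 0, 0]]
  ]
}}

```text
time_s: 1.4
eef_pos: [0.4644, -0.0317, 0.1685]
orientation: [0.738, -0.675, -0.0, -0.0]
ft_force: [1.1, 0.8, 0.6]
finger_gap: 0.0001
```

```bash
python3 -c "
from h import *
plan(80,-208,130)"
```

```text
t 1.4 board mm [  6.  -25.9] z 168.5 F board [1.1 0.7] 0.6 gap 0.0001 q [ 0.27  0.12 -0.22 -0.   -1.23 -0.18]
shift [ 0.2281 -0.0912  0.0481] turn [-0.0001  0.0001  0.0026]
```

Emit:
{"name": "carry_out", "arguments": {
  "steps": [
    [1, [0.2281, -0.0912, 0.04], [0, 0, 0.0026]],
    [1, [0.2281, -0.0912, 0.04], [0, 0, 0.0026]],
    [1, [0.2281, -0.0912, 0.04], [0, 0, 0.0026]],
    [1, [0.2281, -0.0912, 0.04], [0, 0, 0.0026]],
    [1, [0.2281, -0.0912, 0.04], [0, 0, 0.0026]]
  ]
}}

```text
time_s: 1.82
eef_pos: [0.5534, -0.2076, 0.1354]
orientation: [0.736, -0.677, -0.001, 0.0]
ft_force: [0.1, 1.3, 0.7]
finger_gap: 0.0006
```

```bash
python3 - <<'E'
from h import *
import cv2
plan(80,-210,90)
im=read_camera("wrist")[:,:,::-1]; cv2.imwrite("pics/w1.png",im)
im=read_camera("side")[:,:,::-1]; cv2.imwrite("pics/s1.png",cv2.resize(im[150:310,165:345],None,fx=3.7,fy=3.7))
plan(80,-208,48)
E
```

```text
t 1.82 board mm [  79.9 -208.7] z 135.4 F board [0.2 1.3] 0.7 gap 0.0006 q [-0.09  0.38  0.04  0.   -1.23  0.18]
shift [ 0.0017 -0.0003  0.0568] turn [ 0.0007  0.0001 -0.0006]
t 1.92 board mm [  79.6 -209.5] z 134.0 F board [-1.   1.4] -0.2 gap 0.0 q [-0.1   0.38  0.04  0.   -1.23  0.18]
shift [-0.0019 -0.0009  0.1074] turn [ 0.0018  0.0001 -0.0021]
```

View pics/w1.png

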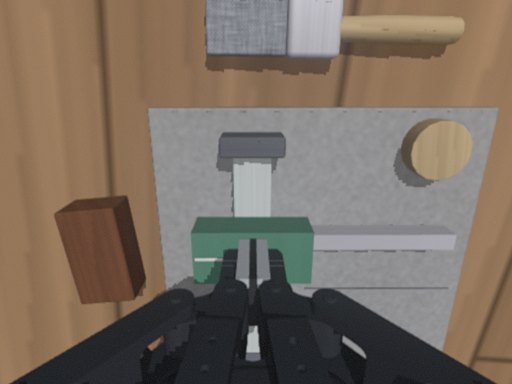

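View pics/s1.png

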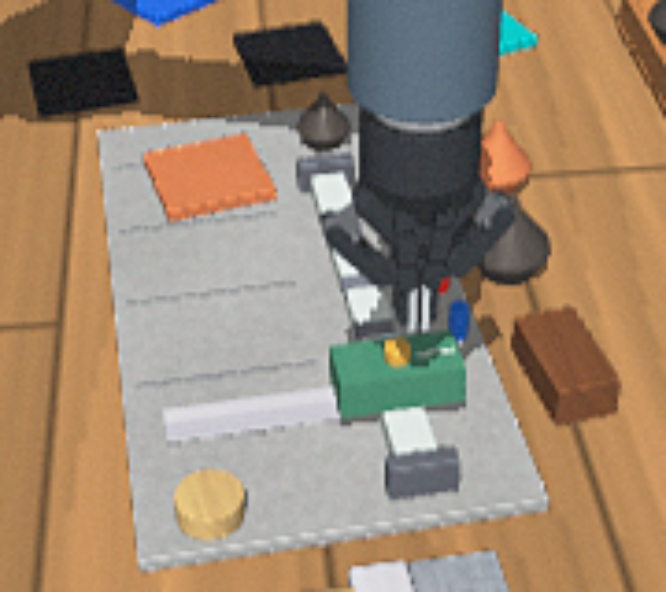

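Emit:
{"name": "carry_out", "arguments": {
  "steps": [
    [1, [-0.0019, -0.0009, 0.05], [0, 0, 0]],
    [1, [-0.0019, -0.0009, 0.09], [0, 0, 0]],
    [1, [-0.0019, -0.0009, 0.1074], [0, 0, 0]],
    [1, [-0.0019, -0.0009, 0.1074], [0, 0, 0]]
  ]
}}

```text
time_s: 2.25
eef_pos: [0.5504, -0.202, 0.0465]
orientation: [0.736, -0.677, -0.004, 0.002]
ft_force: [-0.7, 0.8, -0.5]
finger_gap: -0.0001
```

```bash
python3 - <<'E'
from h import *
import cv2
s=state();print(np.round(proj("side",s['eef_pos']),1))
im=read_camera("side")[:,:,::-1]; cv2.imwrite("pics/s2.png",cv2.resize(im[150:310,165:345],None,fx=3.7,fy=3.7))
plan(80,-182,46)
E
```

```text
[274.3 260.8]
t 2.3 board mm [  79.1 -203.6] z 49.3 F board [-0.1 -1.3] 1.5 gap 0.0003 q [-0.09  0.45 -0.09 -0.   -1.03  0.17]
shift [-0.027  -0.0012  0.0042] turn [0.002  0.0004 0.0002]
```

View pics/s2.png

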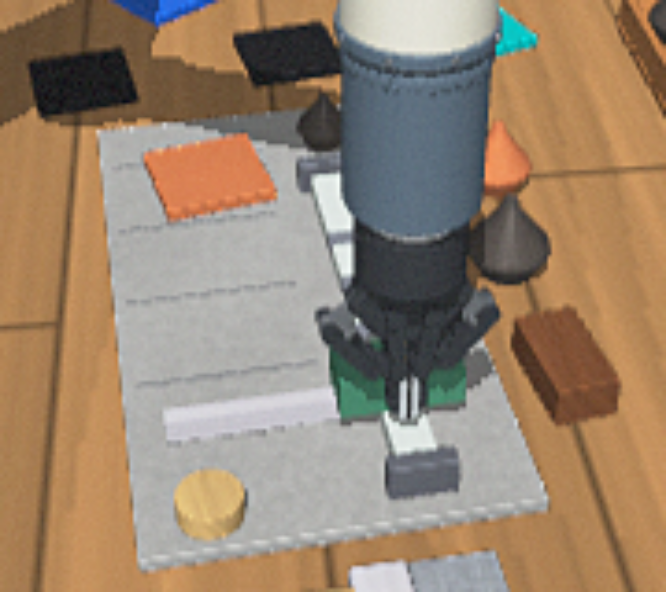

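Emit:
{"name": "carry_out", "arguments": {
  "steps": [
    [1, [-0.0125, -0.0012, 0.003], [0, 0, 0]],
    [1, [-0.025, -0.0012, 0.003], [0, 0, 0]],
    [1, [-0.0375, -0.0012, 0.003], [0, 0, 0]],
    [1, [-0.05, -0.0012, 0.003], [0, 0, 0]],
    [1, [-0.0625, -0.0012, 0.003], [0, 0, 0]]
  ]
}}

```text
time_s: 2.72
eef_pos: [0.5514, -0.1537, 0.0501]
orientation: [0.737, -0.676, 0.002, -0.0]
ft_force: [1.9, -7.4, -4.4]
finger_gap: -0.0001
```

```bash
python3 - <<'E'
from h import *
import cv2
im=read_camera("side")[:,:,::-1]; cv2.imwrite("pics/s3.png",cv2.resize(im[150:310,165:345],None,fx=3.7,fy=3.7))
plan(80,-120,47)
E
```

```text
t 2.77 board mm [  82.4 -152.8] z 50.2 F board [-0.4  1.3] -0.7 gap 0.0002 q [ 0.01  0.41 -0.15  0.   -1.01  0.08]
shift [-0.041   0.003   0.0039] turn [-0.0014 -0.0006  0.0006]
```

View pics/s3.png

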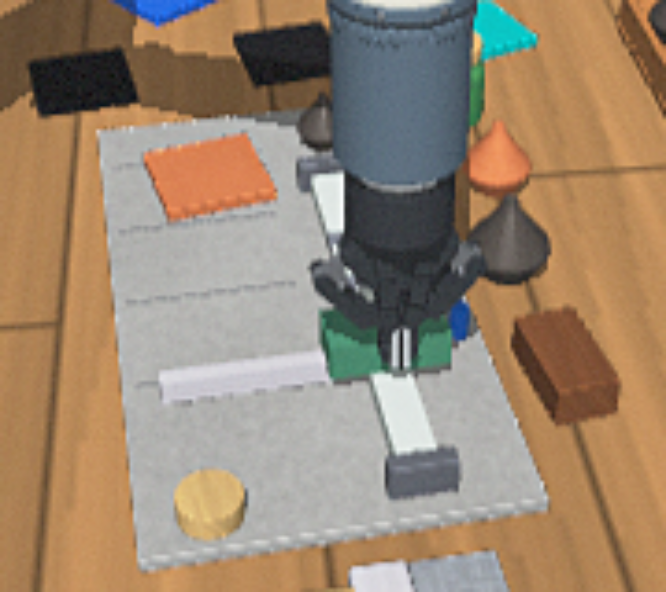

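Emit:
{"name": "carry_out", "arguments": {
  "steps": [
    [1, [-0.01, 0.002, 0.003], [0, 0, 0]],
    [1, [-0.02, 0.003, 0.003], [0, 0, 0]],
    [1, [-0.03, 0.003, 0.003], [0, 0, 0]],
    [1, [-0.04, 0.003, 0.003], [0, 0, 0]],
    [1, [-0.045, 0.003, 0.003], [0, 0, 0]]
  ]
}}

```text
time_s: 3.18
eef_pos: [0.547, -0.1187, 0.0484]
orientation: [0.737, -0.676, 0.003, -0.0]
ft_force: [3.1, -10.4, -0.5]
finger_gap: 0.0001
```

```bash
python3 - <<'E'
from h import *
plan(80,-80,47)
E
```

```text
t 3.18 board mm [  81.  -119.6] z 48.4 F board [  2.2 -10.6] -0.5 gap 0.0001 q [ 0.07  0.39 -0.18  0.01 -0.99  0.02]
shift [-0.0495  0.0011  0.0016] turn [-0.0022 -0.0021  0.001 ]
```

Emit:
{"name": "carry_out", "arguments": {
  "steps": [
    [1, [-0.01, 0.001, 0.001], [0, 0, 0]],
    [1, [-0.02, 0.001, 0.001], [0, 0, 0]],
    [1, [-0.03, 0.001, 0.001], [0, 0, 0]],
    [1, [-0.04, 0.001, 0.001], [0, 0, 0]],
    [1, [-0.05, 0.001, 0.001], [0, 0, 0]]
  ]
}}

```text
time_s: 3.6
eef_pos: [0.5434, -0.0781, 0.0482]
orientation: [0.737, -0.676, 0.003, -0.002]
ft_force: [1.9, -3.0, 2.0]
finger_gap: -0.0
```

```bash
python3 - <<'E'
from h import *
import cv2
im=read_camera("side")[:,:,::-1]; cv2.imwrite("pics/s4.png",cv2.resize(im[150:310,165:345],None,fx=3.7,fy=3.7))
plan(80,-50,47)
E
```

```text
t 3.65 board mm [ 80.6 -77.4] z 47.9 F board [ 2.4 -1.5] 2.6 gap 0.0003 q [ 0.15  0.38 -0.21  0.   -0.98 -0.06]
shift [-0.0343  0.0007  0.0011] turn [-0.0028 -0.0006  0.0008]
```

View pics/s4.png

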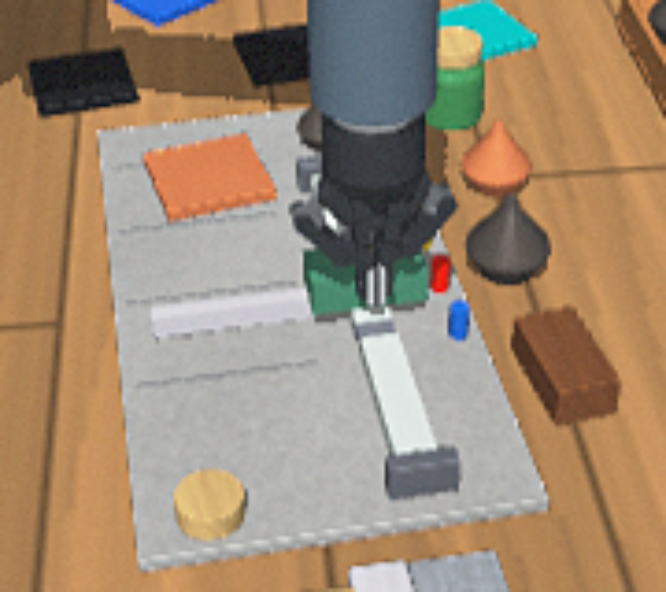

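Emit:
{"name": "carry_out", "arguments": {
  "steps": [
    [1, [-0.007, 0.001, 0.001], [0, 0, 0]],
    [1, [-0.014, 0.001, 0.001], [0, 0, 0]],
    [1, [-0.021, 0.001, 0.001], [0, 0, 0]],
    [1, [-0.028, 0.001, 0.001], [0, 0, 0]],
    [1, [-0.032, 0.001, 0.001], [0, 0, 0]]
  ]
}}

```text
time_s: 4.07
eef_pos: [0.5381, -0.0529, 0.0453]
orientation: [0.737, -0.676, 0.001, 0.0]
ft_force: [0.9, -5.0, 3.7]
finger_gap: -0.0003
```

```bash
python3 - <<'E'
from h import *
plan(80,-30,47)
E
```

```text
t 4.07 board mm [ 77.7 -53.3] z 45.3 F board [ 0.5 -5. ] 3.7 gap -0.0003 q [ 0.19  0.37 -0.23  0.   -0.97 -0.11]
shift [-0.0291 -0.0029 -0.0022] turn [-0.0004 -0.0009  0.0004]
```

Emit:
{"name": "carry_out", "arguments": {
  "steps": [
    [1, [-0.006, -0.001, -0.001], [0, 0, 0]],
    [1, [-0.012, -0.002, -0.001], [0, 0, 0]],
    [1, [-0.018, -0.002, -0.001], [0, 0, 0]],
    [1, [-0.024, -0.002, -0.001], [0, 0, 0]],
    [1, [-0.024, -0.002, -0.001], [0, 0, 0]]
  ]
}}

```text
time_s: 4.48
eef_pos: [0.5368, -0.0326, 0.0452]
orientation: [0.737, -0.676, -0.001, 0.001]
ft_force: [-0.6, -0.8, 0.6]
finger_gap: -0.0001
```

```bash
python3 - <<'E'
from h import *
import cv2
plan(80,-15,47)
im=read_camera("side")[:,:,::-1]; cv2.imwrite("pics/s5.png",cv2.resize(im[150:310,165:345],None,fx=3.7,fy=3.7,interpolation=cv2.INTER_CUBIC))
im=read_camera("top")[:,:,::-1]; cv2.imwrite("pics/t5.png",cv2.resize(im[170:280,190:375],None,fx=4.3,fy=4.3,interpolation=cv2.INTER_CUBIC))
plan(80,-10,47)
E
```

```text
t 4.48 board mm [ 78.1 -32.9] z 45.2 F board [-0.6 -0.8] 0.6 gap -0.0001 q [ 0.23  0.36 -0.24 -0.   -0.97 -0.15]
shift [-0.0223 -0.0024 -0.0023] turn [0.0008 0.0001 0.0002]
t 4.58 board mm [ 78.7 -32.9] z 45.1 F board [0.  0.3] -0.6 gap 0.0002 q [ 0.23  0.37 -0.24 -0.   -0.97 -0.14]
shift [-0.0286 -0.0017 -0.0023] turn [0.0002 0.0004 0.0001]
```

View pics/s5.png

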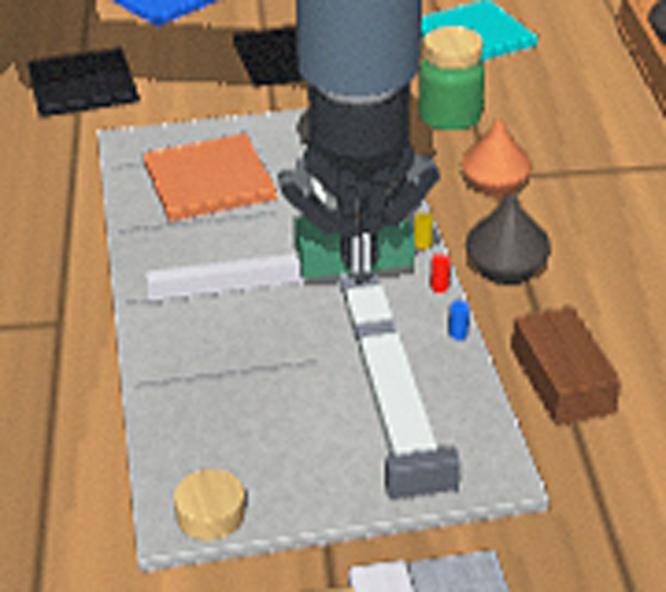

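View pics/t5.png

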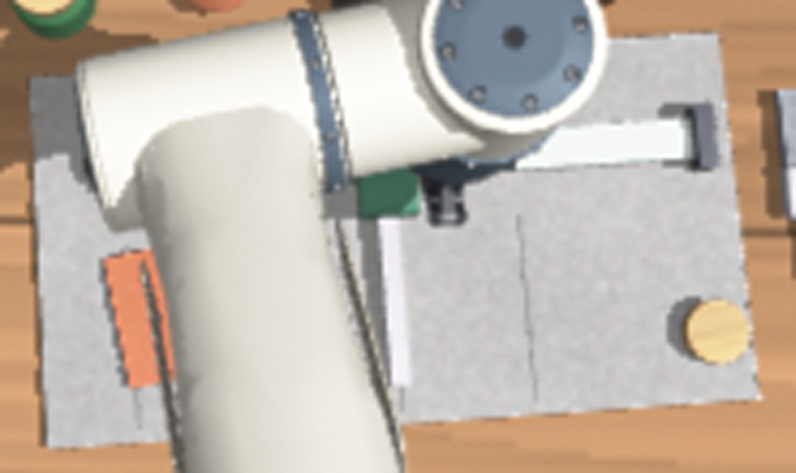

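```bash
python3 - <<'E'
from h import *
T=lambda U,V:((U+.5)/4.3-.5+190,(V+.5)/4.3-.5+170)
for p,z in [((401,385),.035),((391,222),.035),((357,216),.062),((420,213),.062)]:
    print(np.round(toB(ray("top",*T(*p),z),b)*1e3,1))
E
```

```text
[-90.3   2.7]
[31.1  0.5]
[34.7 27.4]
[ 33.8 -19.1]
```

Emit:
{"name": "carry_out", "arguments": {
  "steps": [
    [1, [-0.005, 0, -0.001], [0, 0, 0]],
    [1, [-0.01, 0, -0.001], [0, 0, 0]],
    [1, [-0.015, 0, -0.001], [0, 0, 0]],
    [1, [-0.02, 0, -0.001], [0, 0, 0]],
    [1, [-0.02, 0, -0.001], [0, 0, 0]]
  ]
}}

```text
time_s: 5.0
eef_pos: [0.5365, -0.0159, 0.0461]
orientation: [0.737, -0.676, -0.0, -0.001]
ft_force: [-0.0, 0.6, 0.1]
finger_gap: -0.0001
```

Emit:
{"name": "carry_out", "arguments": {
  "steps": [
    [1, [-0.0025, 0, 0], [0, 0, 0]],
    [1, [-0.005, 0, 0], [0, 0, 0]],
    [1, [-0.005, 0, 0], [0, 0, 0]]
  ]
}}

```text
time_s: 5.25
eef_pos: [0.5364, -0.0124, 0.0463]
orientation: [0.736, -0.676, 0.0, -0.001]
ft_force: [-0.1, 0.4, 0.3]
finger_gap: 0.0002
```

```bash
python3 - <<'E'
from h import *
import cv2
plan(80,-10,47)
im=read_camera("side")[:,:,::-1]; cv2.imwrite("pics/s6.png",cv2.resize(im[190:270,225:325],None,fx=7,fy=7,interpolation=cv2.INTER_CUBIC))
im=read_camera("top")[:,:,::-1]; cv2.imwrite("pics/t6.png",cv2.resize(im[170:280,190:375],None,fx=4.3,fy=4.3,interpolation=cv2.INTER_CUBIC))
E
```

```text
t 5.25 board mm [ 79.4 -12.7] z 46.3 F board [-0.1  0.4] 0.3 gap 0.0002 q [ 0.27  0.36 -0.24 -0.   -0.97 -0.18]
shift [-0.0034 -0.0008 -0.0009] turn [-0.0004  0.0004  0.0002]
```

View pics/s6.png

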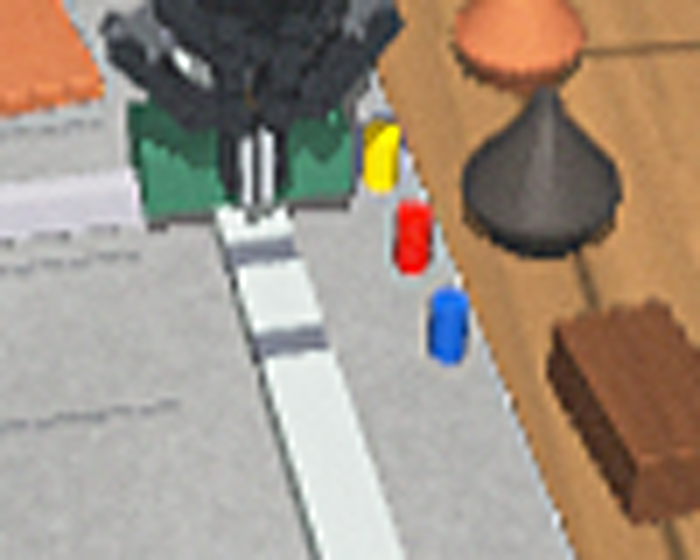

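View pics/t6.png

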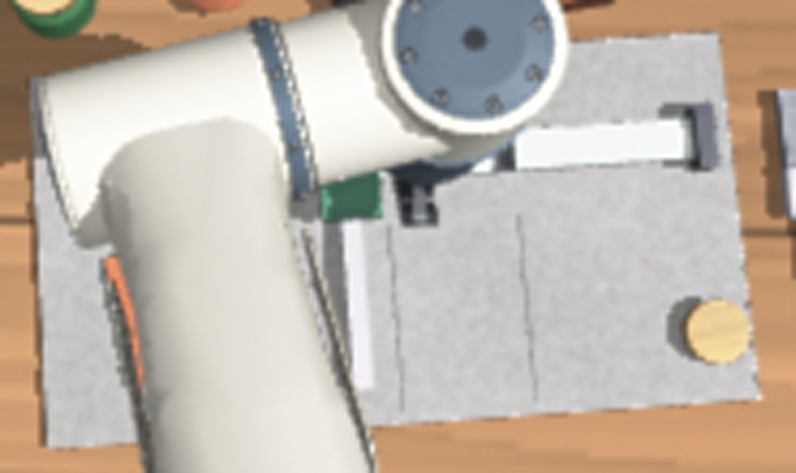

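```bash
python3 - <<'E'
from h import *
T=lambda U,V:((U+.5)/4.3-.5+190,(V+.5)/4.3-.5+170)
for p,z in [((363,388),.035),((355,226),.035),((321,219),.062),((381,216),.062)]:
    print(np.round(toB(ray("top",*T(*p),z),b)*1e3,1))
plan(79,-40,47)
E
```

```text
[-90.6  31. ]
[29.9 27.8]
[34.3 54.1]
[33.5  9.8]
t 5.35 board mm [ 79.3 -13.1] z 46.3 F board [0.3 0.2] 1.4 gap -0.0001 q [ 0.27  0.36 -0.24 -0.   -0.97 -0.18]
shift [ 0.0337  0.0004 -0.0009] turn [-0.0004  0.0002  0.0002]
```

Emit:
{"name": "carry_out", "arguments": {
  "steps": [
    [1, [0.02, 0, 0], [0, 0, 0]],
    [1, [0.025, 0, -0.03], [0, 0, 0]],
    [1, [0.025, 0, -0.08], [0, 0, 0]],
    [1, [0.02, 0, -0.11], [0, 0, 0]],
    [1, [0.0, 0.03, -0.12], [0, 0, 0]]
  ]
}}

```text
time_s: 5.77
eef_pos: [0.5172, -0.0158, 0.1465]
orientation: [0.736, -0.677, 0.003, -0.003]
ft_force: [1.0, 1.4, 0.2]
finger_gap: -0.0
```

```bash
python3 - <<'E'
from h import *
plan(-27,245,120)
E
```

```text
t 5.77 board mm [ 60.  -14.5] z 146.5 F board [1.1 1.3] 0.2 gap -0.0 q [ 0.27  0.23 -0.15  0.   -1.19 -0.19]
shift [-0.3243  0.1093  0.0318] turn [-0.0044 -0.0004 -0.0005]
```

Emit:
{"name": "carry_out", "arguments": {
  "steps": [
    [-0.15, [-0.3243, 0.1093, 0.02], [-0.0044, 0, 0]],
    [-0.15, [-0.3243, 0.1093, 0.02], [-0.0044, 0, 0]],
    [-0.15, [-0.3243, 0.1093, 0.02], [-0.0044, 0, 0]],
    [-0.15, [-0.3243, 0.1093, 0.02], [-0.0044, 0, 0]],
    [-0.15, [-0.3243, 0.1093, 0.02], [-0.0044, 0, 0]]
  ]
}}

```text
time_s: 6.18
eef_pos: [0.4283, 0.1773, 0.1302]
orientation: [0.736, -0.677, -0.003, 0.003]
ft_force: [1.6, 0.3, 0.8]
finger_gap: 0.0489
```

```bash
python3 - <<'E'
from h import *
plan(-27,245,110)
E
```

```text
t 6.18 board mm [-12.3 185.4] z 130.2 F board [1.6 0.2] 0.8 gap 0.0489 q [ 0.73  0.15 -0.29 -0.01 -1.14 -0.64]
shift [-0.0745  0.0182  0.0255] turn [ 0.004   0.0005 -0.0001]
```

Emit:
{"name": "carry_out", "arguments": {
  "steps": [
    [-0.15, [-0.0745, 0.0182, 0.02], [0.004, 0, 0]],
    [-0.15, [-0.0745, 0.0182, 0.02], [0.004, 0, 0]],
    [-0.15, [-0.0745, 0.0182, 0.02], [0.004, 0, 0]],
    [-0.15, [-0.0745, 0.0182, 0.02], [0.004, 0, 0]],
    [-0.15, [-0.0745, 0.0182, 0.02], [0.004, 0, 0]]
  ]
}}

```text
time_s: 6.6
eef_pos: [0.4097, 0.2337, 0.1142]
orientation: [0.736, -0.676, -0.0, 0.0]
ft_force: [0.1, -0.2, 0.3]
finger_gap: 0.0492
```

```bash
python3 - <<'E'
from h import *
import cv2
plan(-27,245,60)
for n in("top","side","wrist"):
    im=read_camera(n)[:,:,::-1]
    if n=="top": im=cv2.resize(im[170:280,190:375],None,fx=4.3,fy=4.3,interpolation=cv2.INTER_CUBIC)
    if n=="side": im=cv2.resize(im[130:270,165:345],None,fx=4.2,fy=4.2,interpolation=cv2.INTER_CUBIC)
    cv2.imwrite(f"pics/{n}7.png",im)
E
```

```text
t 6.6 board mm [-26.  243.1] z 114.2 F board [ 0.1 -0.2] 0.3 gap 0.0492 q [ 0.85  0.17 -0.3  -0.   -1.09 -0.77]
shift [-0.0023  0.0012  0.0678] turn [0.0003 0.0001 0.0002]
```

View pics/top7.png

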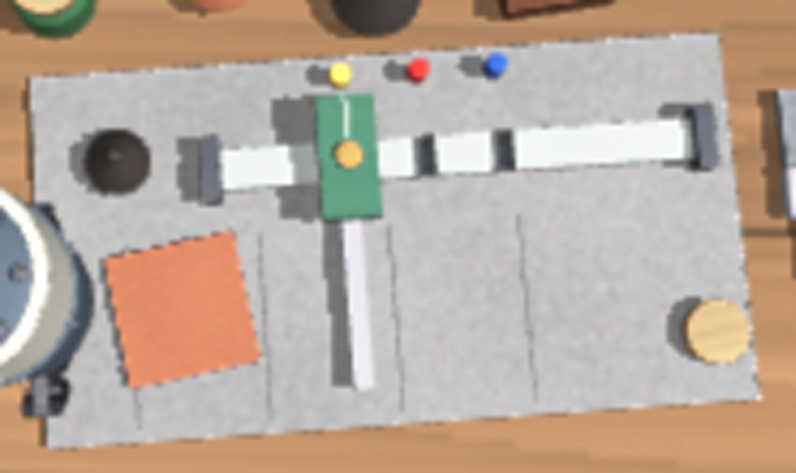

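View pics/side7.png

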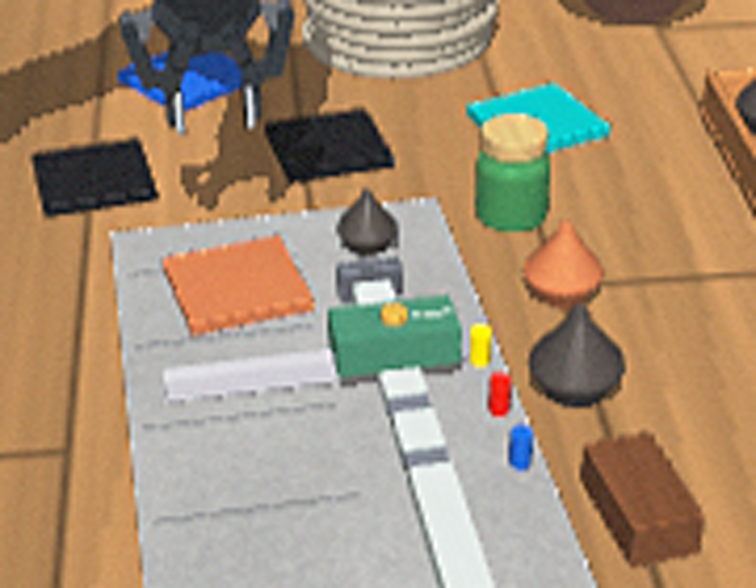

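View pics/wrist7.png

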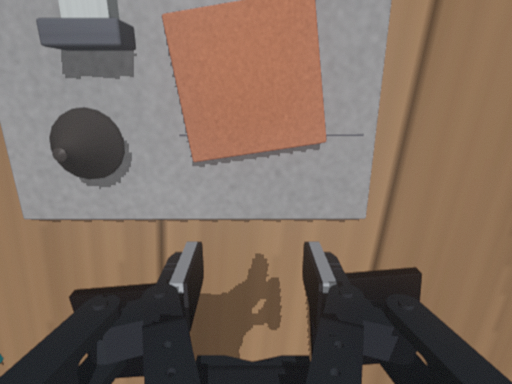

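```bash
python3 - <<'E'
from h import *
S=lambda U,V:((U+.5)/4.2-.5+165,(V+.5)/4.2-.5+130)
T=lambda U,V:((U+.5)/4.3-.5+190,(V+.5)/4.3-.5+170)
for z in (.11,.115,.12,.125,.13):
    print(z,[np.round(toB(ray("side",*S(*p),z),b)*1e3,1) for p in((180,130),(252,126))])
for p,z in (((349,153),.069),((363,388),.035),((316,97),.062),((374,95),.062),((382,216),.062),((320,219),.062)): print(np.round(toB(ray("top",*T(*p),z),b)*1e3,1))
plan(-25,238,17)
E
```

```text
0.11 [array([-54. , 257.4]), array([  4.7, 251.9])]
0.115 [array([-54.4, 248.3]), array([  3.9, 242.9])]
0.12 [array([-54.8, 239.3]), array([  3.1, 233.9])]
0.125 [array([-55.1, 230.2]), array([  2.3, 224.9])]
0.13 [array([-55.5, 221.2]), array([  1.5, 215.9])]
[80.9 30.3]
[-90.6  31. ]
[125.6  51.2]
[124.2   7.9]
[33.5  9. ]
[34.3 54.8]
t 6.75 board mm [-25.7 242.5] z 114.3 F board [-0.5 -0.4] 0.4 gap 0.0492 q [ 0.85  0.17 -0.3  -0.   -1.09 -0.77]
shift [ 0.0057 -0.001   0.1217] turn [ 0.0002  0.0002 -0.0006]
```

Emit:
{"name": "carry_out", "arguments": {
  "steps": [
    [-0.15, [0, -0.001, 0.05], [0, 0, 0]],
    [-0.15, [0, -0.001, 0.09], [0, 0, 0]],
    [-0.15, [0, -0.001, 0.11], [0, 0, 0]],
    [-0.15, [0, -0.001, 0.122], [0, 0, 0]],
    [-0.15, [0, -0.001, 0.122], [0, 0, 0]]
  ]
}}

```text
time_s: 7.17
eef_pos: [0.4095, 0.2318, 0.0144]
orientation: [0.736, -0.677, -0.0, 0.003]
ft_force: [-0.2, 0.2, -0.1]
finger_gap: 0.0491
```

```bash
python3 - <<'E'
from h import *
import cv2
plan(-25,148,15.5)
for n in("side","wrist"):
    im=read_camera(n)[:,:,::-1]
    if n=="side": im=cv2.resize(im[130:270,165:345],None,fx=4.2,fy=4.2,interpolation=cv2.INTER_CUBIC)
    cv2.imwrite(f"pics/{n}8.png",im)
plan(-25,148,15.5)
E
```

```text
t 7.17 board mm [-26.5 241.3] z 14.4 F board [-0.2  0.2] -0.1 gap 0.0491 q [ 0.85  0.29 -0.45 -0.   -0.84 -0.77]
shift [ 0.1167 -0.002  -0.001 ] turn [ 0.0021 -0.0013 -0.0009]
t 7.27 board mm [-24.9 242.7] z 16.8 F board [ 0.7 -0.3] -0.1 gap 0.0491 q [ 0.85  0.29 -0.44 -0.   -0.84 -0.77]
shift [0.1184 0.     0.0016] turn [ 0.0003 -0.0001 -0.0004]
```

View pics/side8.png

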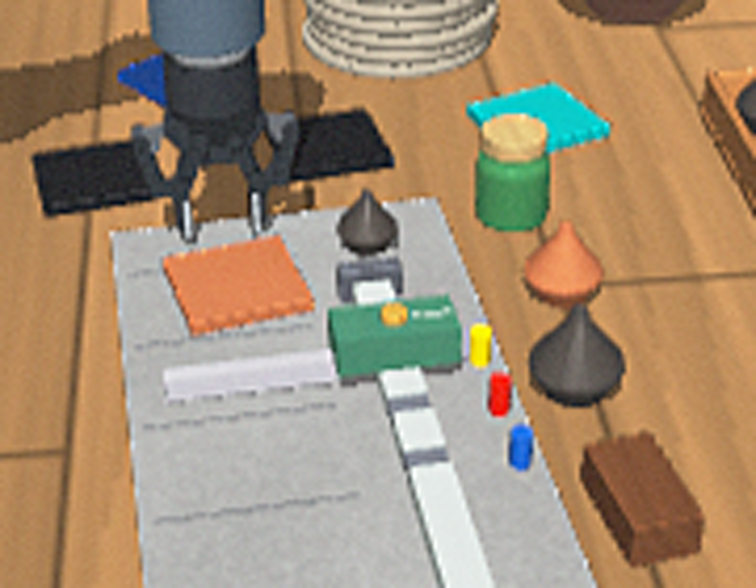

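View pics/wrist8.png

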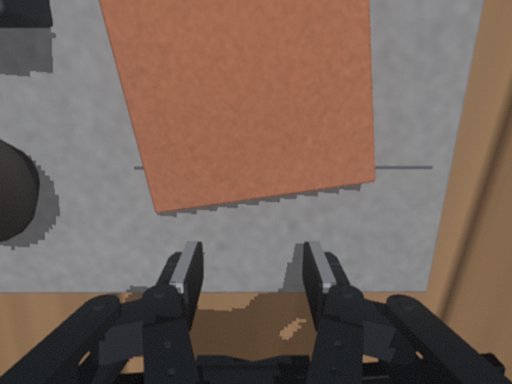

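Emit:
{"name": "carry_out", "arguments": {
  "steps": [
    [-0.15, [0.01, 0, 0.001], [0, 0, 0]],
    [-0.15, [0.02, 0, 0.001], [0, 0, 0]],
    [-0.15, [0.03, 0, 0.001], [0, 0, 0]],
    [-0.15, [0.04, 0, 0.001], [0, 0, 0]],
    [-0.15, [0.05, 0, 0.001], [0, 0, 0]]
  ]
}}

```text
time_s: 7.68
eef_pos: [0.4145, 0.1936, 0.0164]
orientation: [0.736, -0.677, -0.0, -0.001]
ft_force: [1.5, 1.5, 0.6]
finger_gap: 0.0487
```

```bash
python3 - <<'E'
from h import *
import cv2
plan(-25,148,16)
n="wrist"
im=read_camera(n)[:,:,::-1]
cv2.imwrite(f"pics/{n}9.png",im)
plan(-25,148,16)
E
```

```text
t 7.68 board mm [-24.7 202.8] z 16.4 F board [1.6 1.4] 0.6 gap 0.0487 q [ 0.78  0.26 -0.48 -0.   -0.82 -0.7 ]
shift [0.0685 0.0004 0.0004] turn [-0.0006  0.0007  0.0001]
t 7.73 board mm [-25.4 201.5] z 16.1 F board [ 0.1 -2. ] -0.7 gap 0.0489 q [ 0.78  0.26 -0.48 -0.   -0.82 -0.7 ]
shift [ 0.0668 -0.0006  0.0001] turn [ 0.0002  0.0001 -0.0003]
```

View pics/wrist9.png

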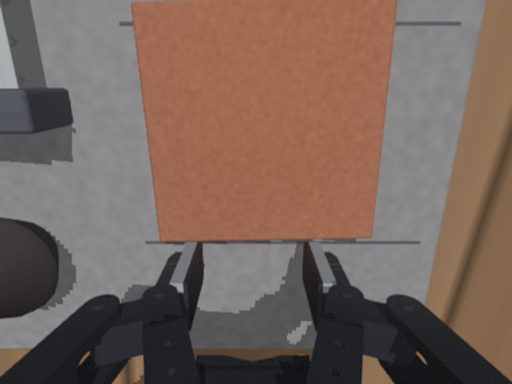

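Emit:
{"name": "carry_out", "arguments": {
  "steps": [
    [-0.15, [0.01, 0, 0], [0, 0, 0]],
    [-0.15, [0.02, 0, 0], [0, 0, 0]],
    [-0.15, [0.03, 0, 0], [0, 0, 0]],
    [-0.15, [0.04, 0, 0], [0, 0, 0]],
    [-0.15, [0.05, 0, 0], [0, 0, 0]]
  ]
}}

```text
time_s: 8.15
eef_pos: [0.4175, 0.1536, 0.0159]
orientation: [0.736, -0.677, -0.0, -0.0]
ft_force: [0.2, 2.8, 1.7]
finger_gap: 0.0492
```

Emit:
{"name": "carry_out", "arguments": {
  "steps": [
    [-0.15, [0.002, 0, 0], [0, 0, 0]],
    [-0.15, [0.004, 0, 0], [0, 0, 0]],
    [-0.15, [0.004, 0, 0], [0, 0, 0]]
  ]
}}

```text
time_s: 8.4
eef_pos: [0.4171, 0.1502, 0.0154]
orientation: [0.736, -0.677, -0.0, 0.001]
ft_force: [0.5, -0.0, -0.4]
finger_gap: 0.0491
```

```bash
python3 - <<'E'
from h import *
import cv2
plan(-25,148,16)
for n in("side","wrist","top"):
    im=read_camera(n)[:,:,::-1]
    if n=="side": im=cv2.resize(im[170:250,185:285],None,fx=7,fy=7,interpolation=cv2.INTER_CUBIC)
    if n=="top": im=cv2.resize(im[170:280,190:375],None,fx=4.3,fy=4.3,interpolation=cv2.INTER_CUBIC)
    cv2.imwrite(f"pics/{n}10.png",im)
plan(-25,148,16)
E
```

```text
t 8.4 board mm [-25.8 159.3] z 15.4 F board [ 0.5 -0.1] -0.4 gap 0.0491 q [ 0.7   0.24 -0.52 -0.   -0.81 -0.62]
shift [ 0.0142 -0.001  -0.0007] turn [ 0.0008 -0.0004 -0.0002]
t 8.55 board mm [-26.  159.5] z 15.2 F board [-0.2 -0.2] 0.6 gap 0.0489 q [ 0.7   0.24 -0.52 -0.   -0.81 -0.62]
shift [ 0.0144 -0.0013 -0.001 ] turn [ 0.0011 -0.0006  0.0001]
```

View pics/wrist10.png

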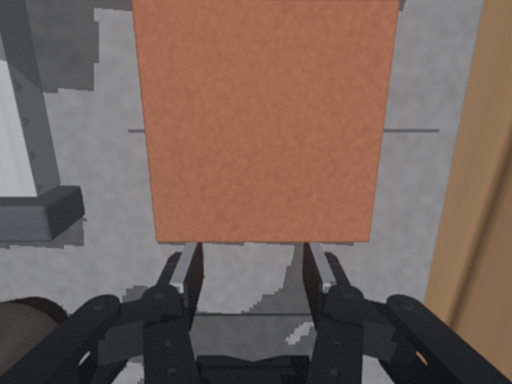

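View pics/side10.png

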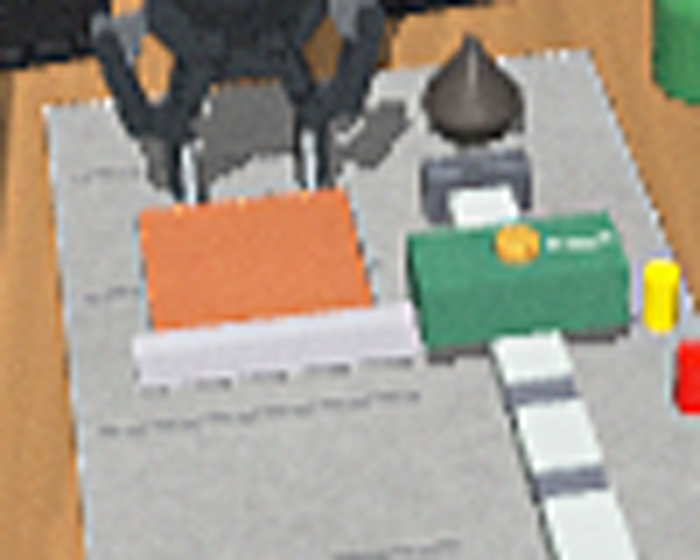

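View pics/top10.png

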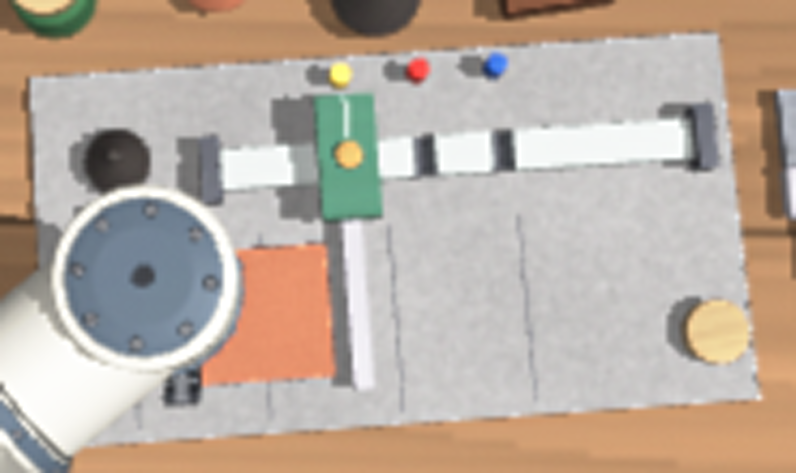

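```bash
python3 - <<'E'
from h import *
T=lambda U,V:((U+.5)/4.3-.5+190,(V+.5)/4.3-.5+170)
for p,z in (((328,243),.024),((335,376),.024),((353,388),.035),((344,226),.035)): print(np.round(toB(ray("top",*T(*p),z),b)*1e3,1))
E
```

```text
[19.3 48.5]
[-80.4  50.6]
[-90.1  38.4]
[30.4 36.1]
```

Emit:
{"name": "carry_out", "arguments": {
  "steps": [
    [-0.15, [0.003, -0.001, 0], [0, 0, 0]],
    [-0.15, [0.006, -0.001, 0], [0, 0, 0]],
    [-0.15, [0.009, -0.001, 0], [0, 0, 0]],
    [-0.15, [0.011, -0.001, 0], [0, 0, 0]],
    [-0.15, [0.011, -0.001, 0], [0, 0, 0]]
  ]
}}

```text
time_s: 8.97
eef_pos: [0.4188, 0.1417, 0.0156]
orientation: [0.736, -0.677, -0.0, 0.001]
ft_force: [0.8, 0.6, -0.0]
finger_gap: 0.0488
```

Emit:
{"name": "carry_out", "arguments": {
  "steps": [
    [-0.15, [0.001, 0, 0], [0, 0, 0]],
    [-0.15, [0.001, 0, 0], [0, 0, 0]],
    [-0.15, [0.001, 0, 0], [0, 0, 0]]
  ]
}}

```text
time_s: 9.22
eef_pos: [0.419, 0.1413, 0.0157]
orientation: [0.736, -0.677, -0.0, 0.0]
ft_force: [-0.6, 0.6, -0.3]
finger_gap: 0.0491
```

```bash
python3 - <<'E'
from h import *
plan(-25,148,16)
import cv2
im=read_camera("top")[:,:,::-1]; im=cv2.resize(im[210:265,235:285],None,fx=10,fy=10,interpolation=cv2.INTER_CUBIC)
cv2.imwrite(f"pics/top11.png",im)
plan(-25,148,16)
E
```

```text
t 9.22 board mm [-24.6 150.3] z 15.7 F board [-0.6  0.6] -0.3 gap 0.0491 q [ 0.68  0.24 -0.52 -0.   -0.81 -0.6 ]
shift [ 0.0029  0.0005 -0.0004] turn [ 0.0004 -0.0001  0.0001]
t 9.27 board mm [-24.6 150.3] z 15.7 F board [-0.9 -0.3] 0.8 gap 0.0496 q [ 0.68  0.24 -0.52 -0.   -0.81 -0.6 ]
shift [ 0.0029  0.0005 -0.0004] turn [ 0.0004 -0.0001  0.0001]
```

View pics/top11.png

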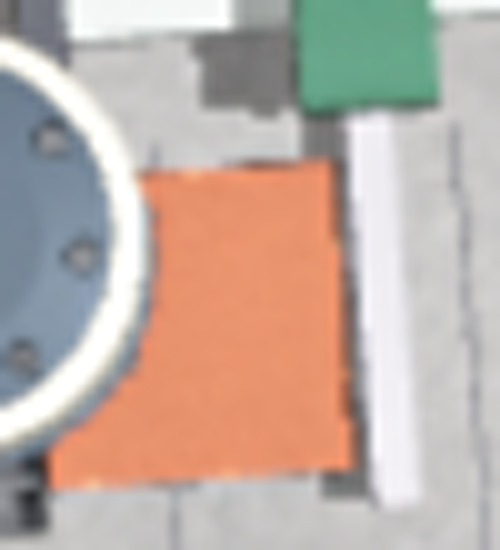

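Emit:
{"name": "carry_out", "arguments": {
  "steps": [
    [-0.15, [0.001, 0, 0], [0, 0, 0]],
    [-0.15, [0.002, 0, 0], [0, 0, 0]],
    [-0.15, [0.002, 0, 0], [0, 0, 0]]
  ]
}}

```text
time_s: 9.52
eef_pos: [0.4192, 0.1399, 0.0157]
orientation: [0.736, -0.677, -0.0, 0.0]
ft_force: [0.7, 0.9, -0.2]
finger_gap: 0.0492
```

Emit:
{"name": "carry_out", "arguments": {
  "steps": [
    [-0.15, [0.001, 0, 0], [0, 0, 0]],
    [-0.15, [0.001, 0, 0], [0, 0, 0]],
    [-0.15, [0.001, 0, 0], [0, 0, 0]]
  ]
}}

```text
time_s: 9.77
eef_pos: [0.4193, 0.139, 0.0157]
orientation: [0.736, -0.677, -0.0, 0.0]
ft_force: [-0.0, 1.2, 0.2]
finger_gap: 0.0487
```

Emit:
{"name": "carry_out", "arguments": {
  "steps": [
    [-0.15, [0.001, 0, 0], [0, 0, 0]],
    [-0.15, [0.001, 0, 0], [0, 0, 0]],
    [-0.15, [0.001, 0, 0], [0, 0, 0]]
  ]
}}

```text
time_s: 10.02
eef_pos: [0.4193, 0.1382, 0.0157]
orientation: [0.736, -0.677, -0.0, 0.0]
ft_force: [0.5, 1.3, 0.3]
finger_gap: 0.049
```

```bash
python3 - <<'E'
from h import *
plan(-25,148,16)
import cv2
im=read_camera("top")[:,:,::-1]; im=cv2.resize(im[210:265,235:285],None,fx=10,fy=10,interpolation=cv2.INTER_CUBIC)
cv2.imwrite(f"pics/top12.png",im)
plan(-25,148,16)
E
```

```text
t 10.02 board mm [-24.5 147.2] z 15.7 F board [0.6 1.3] 0.3 gap 0.049 q [ 0.68  0.24 -0.52 -0.   -0.81 -0.59]
shift [-0.001   0.0006 -0.0004] turn [0.0003 0.     0.0001]
t 10.07 board mm [-24.5 147.2] z 15.7 F board [-0.1  1. ] -0.1 gap 0.0491 q [ 0.68  0.24 -0.52 -0.   -0.81 -0.59]
shift [-0.001   0.0006 -0.0004] turn [ 0.0003 -0.      0.0001]
```

View pics/top12.png

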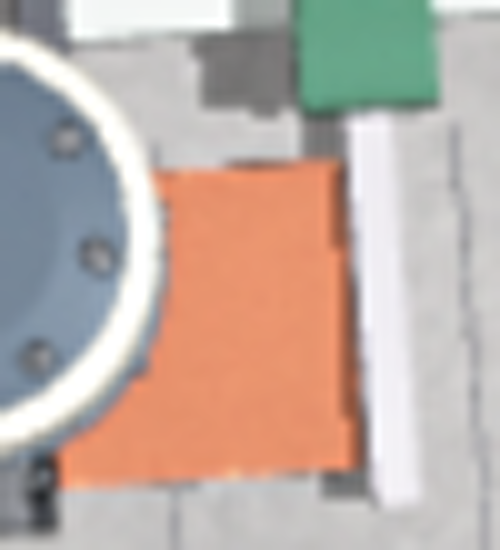

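Emit:
{"name": "carry_out", "arguments": {
  "steps": [
    [-0.15, [0.001, 0, 0], [0, 0, 0]],
    [-0.15, [0.001, 0, 0], [0, 0, 0]],
    [-0.15, [0.001, 0, 0], [0, 0, 0]]
  ]
}}

```text
time_s: 10.32
eef_pos: [0.4194, 0.1374, 0.0157]
orientation: [0.736, -0.677, -0.0, 0.0]
ft_force: [0.3, 0.7, 0.0]
finger_gap: 0.0494
```

Emit:
{"name": "carry_out", "arguments": {
  "steps": [
    [-0.15, [0.001, 0, 0], [0, 0, 0]],
    [-0.15, [0.001, 0, 0], [0, 0, 0]],
    [-0.15, [0.001, 0, 0], [0, 0, 0]]
  ]
}}

```text
time_s: 10.57
eef_pos: [0.4194, 0.1369, 0.0157]
orientation: [0.736, -0.677, -0.0, 0.0]
ft_force: [-1.1, 2.7, 1.0]
finger_gap: 0.0493
```

Force has begun to rise and the motion is lagging. One more small step, then I'll check.

Emit:
{"name": "carry_out", "arguments": {
  "steps": [
    [-0.15, [0.0008, 0, 0], [0, 0, 0]],
    [-0.15, [0.0008, 0, 0], [0, 0, 0]],
    [-0.15, [0.0008, 0, 0], [0, 0, 0]]
  ]
}}

```text
time_s: 10.82
eef_pos: [0.4195, 0.1367, 0.0157]
orientation: [0.736, -0.677, -0.001, -0.0]
ft_force: [-1.1, 5.8, 0.6]
finger_gap: 0.0492
```

```bash
python3 - <<'E'
from h import *
plan(-25,148,16)
import cv2
im=read_camera("top")[:,:,::-1]; im=cv2.resize(im[210:265,235:285],None,fx=10,fy=10,interpolation=cv2.INTER_CUBIC)
cv2.imwrite(f"pics/top13.png",im)
plan(-25,148,16)
E
```

```text
t 10.82 board mm [-24.5 145.7] z 15.7 F board [-0.6  5.9] 0.6 gap 0.0492 q [ 0.67  0.24 -0.52 -0.   -0.81 -0.59]
shift [-0.0029  0.0007 -0.0004] turn [ 0.0001  0.0007 -0.0001]
t 10.87 board mm [-24.5 145.7] z 15.6 F board [-1.4  5.7] 0.5 gap 0.049 q [ 0.67  0.24 -0.52 -0.   -0.81 -0.59]
shift [-0.0029  0.0006 -0.0004] turn [ 0.0002  0.0006 -0.0001]
```

View pics/top13.png

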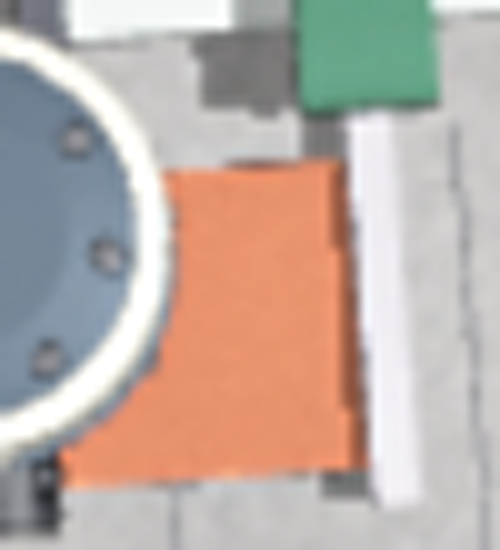

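Emit:
{"name": "carry_out", "arguments": {
  "steps": [
    [-0.15, [-0.01, 0, 0], [0, 0, 0]],
    [-0.15, [-0.025, 0, 0], [0, 0, 0]],
    [1, [-0.03, 0.0075, 0], [0, 0, 0]],
    [1, [-0.03, 0.0075, 0], [0, 0, 0]],
    [1, [-0.03, 0.0075, 0], [0, 0, 0]]
  ]
}}

```text
time_s: 11.28
eef_pos: [0.4108, 0.1594, 0.0155]
orientation: [0.737, -0.676, -0.0, 0.001]
ft_force: [-0.4, 0.1, 0.1]
finger_gap: 0.0133
```

Emit:
{"name": "carry_out", "arguments": {
  "steps": [
    [1, [0, 0, 0], [0, 0, 0]],
    [1, [0, 0, 0], [0, 0, 0]],
    [1, [0, 0, 0], [0, 0, 0]]
  ]
}}

```text
time_s: 11.53
eef_pos: [0.4115, 0.1591, 0.0156]
orientation: [0.736, -0.677, -0.0, 0.0]
ft_force: [0.9, 0.1, -0.4]
finger_gap: -0.0003
```

```bash
python3 - <<'E'
from h import *
plan(-30,150,16)
import cv2
for n in("side","wrist","top"):
    im=read_camera(n)[:,:,::-1]
    if n=="side": im=cv2.resize(im[170:250,185:285],None,fx=7,fy=7,interpolation=cv2.INTER_CUBIC)
    if n=="top": im=cv2.resize(im[210:265,235:285],None,fx=10,fy=10,interpolation=cv2.INTER_CUBIC)
    cv2.imwrite(f"pics/{n}14.png",im)
plan(-30,150,16)
E
```

```text
t 11.53 board mm [-30.6 168.7] z 15.6 F board [0.9 0. ] -0.4 gap -0.0003 q [ 0.73  0.24 -0.52 -0.   -0.81 -0.64]
shift [ 0.0234 -0.0008 -0.0004] turn [ 0.0004 -0.     -0.0001]
t 11.68 board mm [-30.6 168.8] z 15.6 F board [-0.4  0.4] 0.6 gap 0.0 q [ 0.73  0.24 -0.52 -0.   -0.81 -0.64]
shift [ 0.0234 -0.0007 -0.0005] turn [ 0.0004 -0.     -0.0001]
```

View pics/wrist14.png

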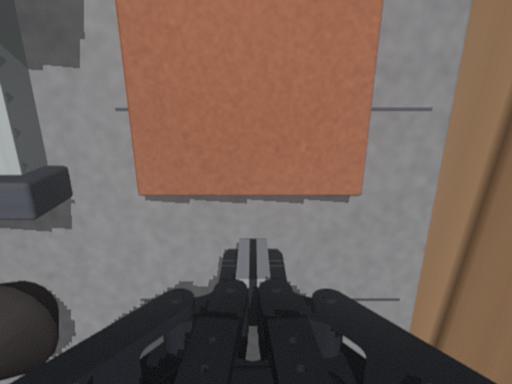

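View pics/side14.png

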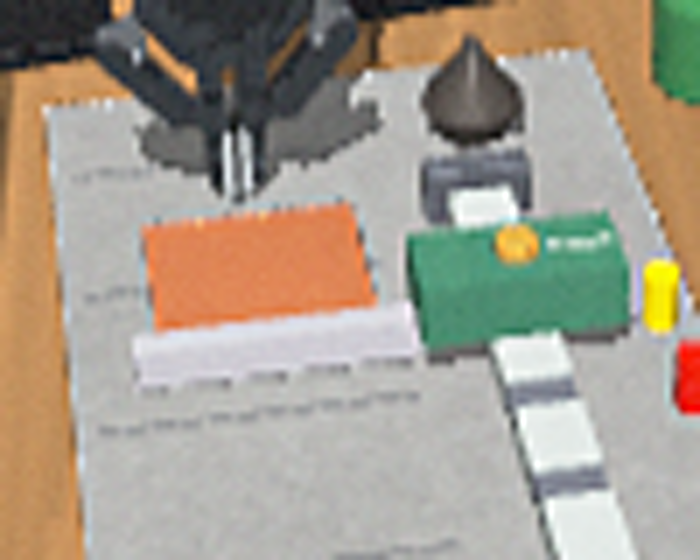

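View pics/top14.png

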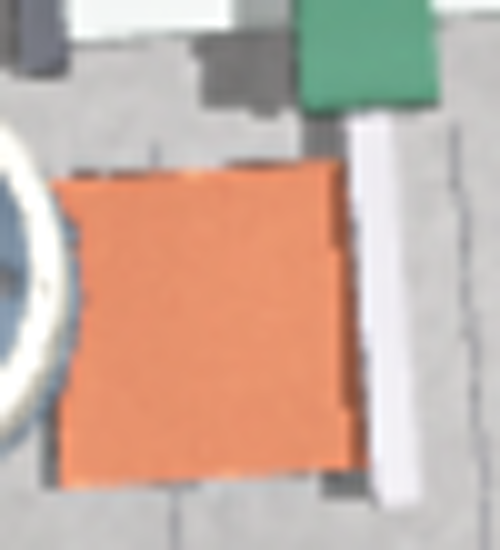

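Emit:
{"name": "carry_out", "arguments": {
  "steps": [
    [1, [0.008, 0, 0], [0, 0, 0]],
    [1, [0.016, 0, 0], [0, 0, 0]],
    [1, [0.023, 0, 0], [0, 0, 0]],
    [1, [0.025, 0, 0], [0, 0, 0]],
    [1, [0.026, 0, 0], [0, 0, 0]]
  ]
}}

```text
time_s: 12.1
eef_pos: [0.4132, 0.138, 0.0156]
orientation: [0.736, -0.677, -0.0, 0.0]
ft_force: [-0.2, -0.2, -0.3]
finger_gap: 0.0
```

Emit:
{"name": "carry_out", "arguments": {
  "steps": [
    [1, [0.001, 0, 0], [0, 0, 0]],
    [1, [0.001, 0, 0], [0, 0, 0]],
    [1, [0.001, 0, 0], [0, 0, 0]]
  ]
}}

```text
time_s: 12.35
eef_pos: [0.4133, 0.1379, 0.0156]
orientation: [0.736, -0.677, -0.0, 0.0]
ft_force: [-0.9, 0.3, 0.1]
finger_gap: 0.0003
```

Emit:
{"name": "carry_out", "arguments": {
  "steps": [
    [1, [0.001, 0, 0], [0, 0, 0]],
    [1, [0.001, 0, 0], [0, 0, 0]],
    [1, [0.001, 0, 0], [0, 0, 0]]
  ]
}}

```text
time_s: 12.6
eef_pos: [0.4133, 0.1371, 0.0156]
orientation: [0.736, -0.677, -0.0, 0.0]
ft_force: [0.0, -0.2, 0.6]
finger_gap: 0.0003
```

Emit:
{"name": "carry_out", "arguments": {
  "steps": [
    [1, [0.001, 0, 0], [0, 0, 0]],
    [1, [0.001, 0, 0], [0, 0, 0]],
    [1, [0.001, 0, 0], [0, 0, 0]]
  ]
}}

```text
time_s: 12.85
eef_pos: [0.4134, 0.1364, 0.0156]
orientation: [0.736, -0.677, -0.0, 0.0]
ft_force: [1.0, 0.7, 0.4]
finger_gap: 0.0001
```

Emit:
{"name": "carry_out", "arguments": {
  "steps": [
    [1, [0.0008, 0, 0], [0, 0, 0]],
    [1, [0.0008, 0, 0], [0, 0, 0]],
    [1, [0.0008, 0, 0], [0, 0, 0]]
  ]
}}

```text
time_s: 13.1
eef_pos: [0.4135, 0.1363, 0.0156]
orientation: [0.736, -0.677, -0.001, -0.0]
ft_force: [-1.9, 4.9, -0.7]
finger_gap: 0.0005
```

Emit:
{"name": "carry_out", "arguments": {
  "steps": [
    [1, [-0.01, 0, 0], [0, 0, 0]],
    [1, [-0.03, 0, 0], [0, 0, 0]],
    [1, [-0.06, 0, -0.02], [0, 0, 0]],
    [1, [-0.09, 0, -0.07], [0, 0, 0]],
    [1, [-0.12, 0, -0.12], [0, 0, 0]]
  ]
}}

```text
time_s: 13.52
eef_pos: [0.4048, 0.2259, 0.1033]
orientation: [0.736, -0.677, 0.0, 0.003]
ft_force: [0.7, 0.7, 0.2]
finger_gap: -0.0
```

Emit:
{"name": "carry_out", "arguments": {
  "steps": [
    [1, [-0.05, 0, -0.05], [0, 0, 0]],
    [1, [-0.1, 0, -0.05], [0, 0, 0]],
    [1, [-0.1, 0, -0.05], [0, 0, 0]],
    [1, [-0.1, 0, -0.05], [0, 0, 0]]
  ]
}}

```text
time_s: 13.85
eef_pos: [0.3992, 0.3087, 0.1438]
orientation: [0.737, -0.676, -0.0, -0.001]
ft_force: [1.1, -0.3, -0.7]
finger_gap: 0.0
```

```bash
python3 - <<'E'
from h import *
import cv2
plan(-30,150,16)
for n in("side","top"):
    im=read_camera(n)[:,:,::-1]
    if n=="side": im=cv2.resize(im[170:270,185:325],None,fx=5.5,fy=5.5,interpolation=cv2.INTER_CUBIC)
    if n=="top": im=cv2.resize(im[170:280,190:375],None,fx=4.3,fy=4.3,interpolation=cv2.INTER_CUBIC)
    cv2.imwrite(f"pics/{n}15.png",im)
E
```

```text
t 13.85 board mm [-30.2 318.8] z 143.8 F board [ 1.1 -0.4] -0.7 gap 0.0 q [ 0.97  0.21 -0.18  0.   -1.18 -0.88]
shift [0.2111 0.0004 0.1596] turn [-0.0004  0.0004  0.0014]
```

View pics/side15.png

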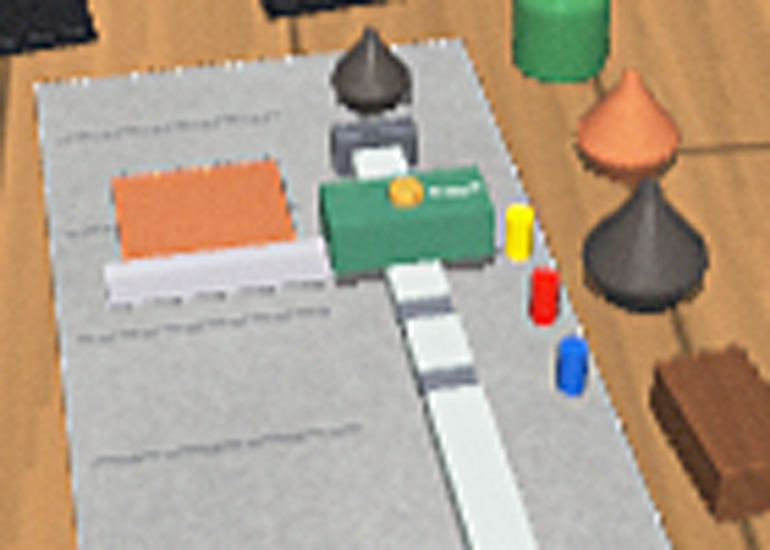

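View pics/top15.png

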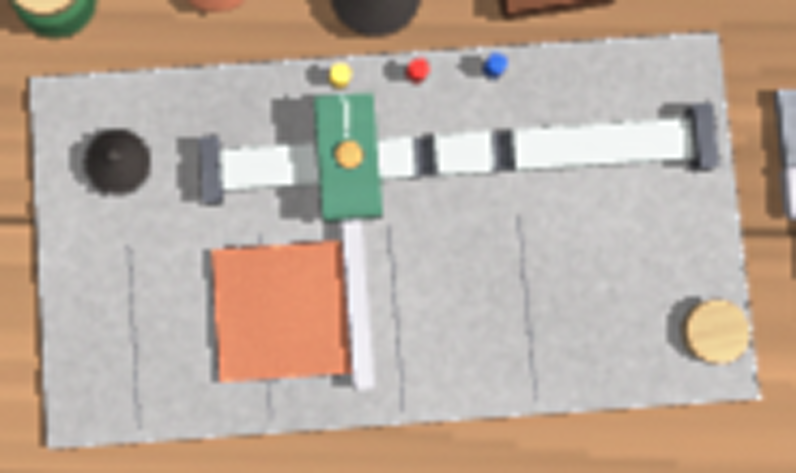

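```bash
python3 - <<'E'
from h import *
T=lambda U,V:((U+.5)/4.3-.5+190,(V+.5)/4.3-.5+170)
for p,z in (((211,251),.024),((219,381),.024),((340,241),.024),((347,373),.024),((349,153),.069),((316,97),.062),((374,95),.062)): print(np.round(toB(ray("top",*T(*p),z),b)*1e3,1))
E
```

```text
[ 19.2 137.4]
[-78.2 137.4]
[20.3 39.3]
[-78.8  41.4]
[80.9 30.3]
[125.6  51.2]
[124.2   7.9]
```

```bash
python3 -c "
from station import *
print(hand_in())"
```

```text
the job is handed in; nothing more can be done
None
```

The stop is seated in the notch opposite the yellow peg and the tile lies flat against its steel arm. I handed the job in at about 14 s of robot time.

- **Stop:** I pushed it with the closed fingertips through the first two notches and into the third. Its middle measured board y ≈ 30.3 mm against 30 mm wanted. The push force had dropped to about 0 N there, and in the pictures the pin head sat lower than before.
- **Tile:** Two spread fingertips pushed it along the board and squared it. I then pressed the middle of its edge with closed fingers. The force reached about 6 N at most against the arm, well under the 12 N that frees the stop.
- **Last check, arm withdrawn:** Both ends of the tile's far edge were at y ≈ 137.4 mm, where 137 mm means flat contact. The stop had not moved, and the pots, pegs and disc in view were where they started.
- **Disagreement:** The tile's near edge measured 39 to 41 mm instead of 37 mm. I put this down to the taller arm's shadow line blurring that edge, because the far edge and the rise in force both agree with contact.

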